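# Put a freshly glued knife handle to set in the one free pocket

### The arm

A 7-joint arm with a two-finger parallel gripper is mounted at the origin on a cart in front of the work surface, level with it; the furniture and walls round the work are solid. World frame = base frame: x ahead of the robot, y to its left, z up, the work surface at z = 0. Lengths are in m, angles in rad, forces in N, time in s.
With the tool pointing down it reaches from about 0.35 to 0.9 m from the base axis. Payload 19.9 kg.
Tool frame: the origin (TCP) lies between the finger pads; the fingertips stand 19 mm ahead of it and the grasp point (between the pads) is the TCP; z points along the fingers, y is the line along which they close (so a half turn about z gives the same grasp; the last joint's range is limited). The gripper opens to 94 mm and grips with 3 to 60 N. Pads are 16 mm wide; open, the fingers measure 119 mm over their backs; the gripper's body (75 mm by 177 mm) begins 78 mm behind the grasp point.
Start: joints at [-1.296, 0.417, -0.01, 1.614, 0.005, 1.111, -0.053], TCP at [0.194, 0.594, 0.224] pointing down, gripper open.
Joint ranges: [-2.81, 2.81], [-0.39, 2.02], [-1.27, 1.25], [0.06, 2.57], [-1.19, 4.33], [0.19, 2], [-2.82, 2.82]. Speed limits (rad/s): [1.89, 1.89, 2.39, 2.39, 3.01, 3.01, 3.01].

### API

Orientations are given as a 3x3 rotation matrix whose columns are the frame's x, y, z axes.
In Python, from rig import robot gives the robot as it stands. Calls block until the motion is done:
- robot.move_ptp(position, orientation): joint-space move of the TCP to a pose.
- robot.move_linear(position, velocity=0.15, frame=None, threshold=None): straight line of the TCP; frame=None keeps the orientation; velocity is the mean speed in m/s. With threshold (N) it stops when the force on the tool has changed by that much, and returns True; else False.
- robot.goto_joints(angles): joint-space move.
- robot.gripper_to(opening): finger opening in m; the grip force is fixed at half the most; returns when the fingers have stopped.
- robot.pause(seconds).
- robot.ik(position, orientation): joint angles nearest the present ones, or None.
- robot.get_state(): the state.
- robot.grab_frame(name): name is "side" or "top" or "wrist"; returns the picture (400x640x3 uint8, red, green, blue); there is no depth.
- robot.camera_info(name): a dict with "fx", "fy", "cx", "cy" (pixels), "dist" ([k1, k2, p1, p2, k3] as OpenCV has them; the pictures are not rectified), "rvec" (rotation vector, rad) and "tvec" (3), from world to camera coordinates, as OpenCV has them. Camera axes: x right, y down, z forward; pixel columns grow to the right and rows downward; lengths in m; the calibration is good to about 2 mm. A picture is of the moment at which its call begins: read the wrist's pose just before it. camera_info takes no time and is no camera call; for the wrist camera it gives the pose at the moment of the call.
A pose or a line that the arm cannot do raises robot.PlanningError and nothing moves.
- robot.sign_off(): hands the job in; it is judged then, once.
The state is a dict: "time": time; "qpos": joint angles; "joint_vel": joint speeds; "effort": joint torques, N m; "ee_pos": TCP position; "tool_rot": TCP orientation; "force": force on the tool from outside, world axes, zero at the start; "moment": the same for the moment, N m; "opening": finger opening in m; "grasp_force": force on a finger pad.
Only numpy, scipy, OpenCV 4.12 (cv2) and the standard library are available. Lean on these libraries where they do the work, as an engineer would, in place of code of your own. Each camera call takes 0.05 s, during which the arm holds its last target. There are 200 camera calls.

### The job

Put the freshly glued knife handle to set in the one free pocket of the four-pocket setting tray: find that pocket by pressing the lid knobs, since only over the empty one does the knob go all the way down, and never lift the lid of a pocket that holds a handle. Open that lid, lay the handle gently and flat in the recess, shut the lid fully, and only then wind the timer's key clockwise as far as it goes. Leave everything else where it lies.

Things in the scene. Friction and masses are not known exactly. Their poses are not given: they have to be found in the camera images.
- pocket_1: pocket 1 (leftmost, +y) of four alike, 64 mm apart, in the setting tray screwed to the bench: a shallow wooden recess 122 x 38 mm inside, 7.5 mm deep, hidden under its lid. Origin: centre of the recess floor, 17 mm above the bench; x along the recess, away from the robot, to the lid's hinge; z up. The board round the recess is 3 mm below its floor. One pocket of the four is empty, not always the same.
- pocket_2: pocket 2, counted from the left (+y), like pocket_1; the ones that are full hold a handle like the fresh one, the empty one only a slip of paper
- pocket_3: pocket 3, counted from the left (+y), like pocket_1; the ones that are full hold a handle like the fresh one, the empty one only a slip of paper
- pocket_4: pocket 4, counted from the left (+y), like pocket_1; the ones that are full hold a handle like the fresh one, the empty one only a slip of paper
- lid_1 (a joint): hinge of the sheet-metal lid of pocket 1, rad: 0 shut, grows as the front edge rises, stop at 1.80; stays where it is left (1.5 N at the knob moves it). Lid: an upside-down pan 138 mm long, 52 wide, its flat top 45 mm above the bench when shut. Hinge axis parallel to the pocket's y, at x = +67, z = +1 mm in the pocket's frame.
- lid_2 (a joint): hinge of the lid of pocket 2, like lid_1
- lid_3 (a joint): hinge of the lid of pocket 3, like lid_1
- lid_4 (a joint): hinge of the lid of pocket 4, like lid_1
- knob_1 (a joint): how far the knob of lid 1 is pressed in, m: 0 up, 0.012 fully home. Knob, stem and a rubber hold-down pad slide as one through the lid against a spring (1.3 N to start, 4 N when home) that brings them up again. Over an empty pocket the knob goes home; over a handle the pad meets the wood after 1 to 3 mm and it goes no farther.
- knob_2 (a joint): travel of the knob of lid 2, like knob_1
- knob_3 (a joint): travel of the knob of lid 3, like knob_1
- knob_4 (a joint): travel of the knob of lid 4, like knob_1
- knob_1_head (a point): centre of the black round knob of lid 1, also the lid's handle: 24 mm across, 15 mm high, underside 13 mm above the lid's top. Lid shut, knob up: 66 mm above the bench, at x = -38, y = 0 mm in the pocket's frame, that is 105 mm in front of the hinge axis and 48 mm above it. z points out of the lid, x as the pocket's.
- knob_2_head (a point): centre of the knob of lid 2, like knob_1_head
- knob_3_head (a point): centre of the knob of lid 3, like knob_1_head
- knob_4_head (a point): centre of the knob of lid 4, like knob_1_head
- fresh_handle_centre (a point): centre, half-way up, of the fresh handle: two brown wooden scales on a steel tang, 112 x 29 mm, 18 mm high, no blade, 50 to 100 g, flat on the bench, left or right of the tray. x along it, z up; either way round will do. The single scales near by are only 8 mm high and are not it.
- winding_key (a joint): angle of the timer's wing key, rad, growing clockwise seen from above: 0 run down, starts at 0 to 0.5, 2.80 at the stop, fully wound. A spring and a stiff movement resist (0.05 to 0.08 N m); the key stays where it is let go.
- key_wing (a point): centre of the timer key's steel wing, on the key's vertical axis, 70 mm above the bench: 60 mm long, 9.5 mm thick, 22 mm high; x along the wing, turning with it. The timer is a grey can 82 mm across, 40 mm high, with a white dial, screwed to the bench on the other side of the tray from the fresh handle.
- glue_bottle: upright white glue bottle, 32 x 52 x 142 mm, origin under its centre; a bystander
- scale_1: loose single wooden scale, 112 x 24 x 8 mm, origin under its centre, x along it; a bystander
- scale_2: loose single wooden scale, 112 x 25 x 8 mm, origin under its centre, x along it; a bystander
- pencil: carpenter's pencil stub, 138 x 9 x 8 mm, origin under its centre, x along it; a bystander

How it is judged:
On the way, in this order (a step that is already met when the one before it is completed fails the run):
1. the knob over the empty pocket is pressed down (more than 9 mm) with all the lids shut (value of joint any of knob_1, knob_2, knob_3, knob_4 above 0.009 m and value of joint each of lid_1, lid_2, lid_3, lid_4 below 0.06 rad).
2. the fresh handle lies in the empty pocket (((x of fresh_handle_centre in the frame of pocket_1 between -0.01 and 0.01 m and y of fresh_handle_centre in the frame of pocket_1 between -0.007 and 0.007 m and z of fresh_handle_centre in the frame of pocket_1 below 0.0125 m and angle between fresh_handle_centre's own z axis and vertical below 0.1 rad) or (x of fresh_handle_centre in the frame of pocket_2 between -0.01 and 0.01 m and y of fresh_handle_centre in the frame of pocket_2 between -0.007 and 0.007 m and z of fresh_handle_centre in the frame of pocket_2 below 0.0125 m and angle between fresh_handle_centre's own z axis and vertical below 0.1 rad) or (x of fresh_handle_centre in the frame of pocket_3 between -0.01 and 0.01 m and y of fresh_handle_centre in the frame of pocket_3 between -0.007 and 0.007 m and z of fresh_handle_centre in the frame of pocket_3 below 0.0125 m and angle between fresh_handle_centre's own z axis and vertical below 0.1 rad) or (x of fresh_handle_centre in the frame of pocket_4 between -0.01 and 0.01 m and y of fresh_handle_centre in the frame of pocket_4 between -0.007 and 0.007 m and z of fresh_handle_centre in the frame of pocket_4 below 0.0125 m and angle between fresh_handle_centre's own z axis and vertical below 0.1 rad))), for 0.2 s.
3. the fresh handle is in its pocket and all the lids are shut (((x of fresh_handle_centre in the frame of pocket_1 between -0.01 and 0.01 m and y of fresh_handle_centre in the frame of pocket_1 between -0.007 and 0.007 m and z of fresh_handle_centre in the frame of pocket_1 below 0.0125 m and angle between fresh_handle_centre's own z axis and vertical below 0.1 rad) or (x of fresh_handle_centre in the frame of pocket_2 between -0.01 and 0.01 m and y of fresh_handle_centre in the frame of pocket_2 between -0.007 and 0.007 m and z of fresh_handle_centre in the frame of pocket_2 below 0.0125 m and angle between fresh_handle_centre's own z axis and vertical below 0.1 rad) or (x of fresh_handle_centre in the frame of pocket_3 between -0.01 and 0.01 m and y of fresh_handle_centre in the frame of pocket_3 between -0.007 and 0.007 m and z of fresh_handle_centre in the frame of pocket_3 below 0.0125 m and angle between fresh_handle_centre's own z axis and vertical below 0.1 rad) or (x of fresh_handle_centre in the frame of pocket_4 between -0.01 and 0.01 m and y of fresh_handle_centre in the frame of pocket_4 between -0.007 and 0.007 m and z of fresh_handle_centre in the frame of pocket_4 below 0.0125 m and angle between fresh_handle_centre's own z axis and vertical below 0.1 rad)) and value of joint each of lid_1, lid_2, lid_3, lid_4 below 0.06 rad), for 0.2 s.
4. the timer is wound to its stop (value of joint winding_key above 2.6 rad), for 0.2 s.
At the end, for the whole second after the job is handed in: The fresh handle lies flat in a pocket (centre within 10 mm along and 7 mm across the pocket's centre, down on its floor), every pocket holds a handle, all four lids are shut (within 0.06 rad) with their knobs up, and the timer's key is wound to 2.6 rad or more (all of step 3 and contact force between each of pocket_1, pocket_2, pocket_3, pocket_4 and anything else above 0.2 N and value of joint winding_key above 2.6 rad and value of joint each of knob_1, knob_2, knob_3, knob_4 below 0.005 m); the robot touches nothing.
It fails at once if the lid of a pocket that holds another handle is lifted (more than 0.25 rad) ((value of joint lid_1 above 0.25 rad and contact force between pocket_1 and anything else above 0.2 N and contact force between pocket_1 and the fingers below 0.02 N and distance between fresh_handle_centre and pocket_1 above 0.045 m) or (value of joint lid_2 above 0.25 rad and contact force between pocket_2 and anything else above 0.2 N and contact force between pocket_2 and the fingers below 0.02 N and distance between fresh_handle_centre and pocket_2 above 0.045 m) or (value of joint lid_3 above 0.25 rad and contact force between pocket_3 and anything else above 0.2 N and contact force between pocket_3 and the fingers below 0.02 N and distance between fresh_handle_centre and pocket_3 above 0.045 m) or (value of joint lid_4 above 0.25 rad and contact force between pocket_4 and anything else above 0.2 N and contact force between pocket_4 and the fingers below 0.02 N and distance between fresh_handle_centre and pocket_4 above 0.045 m)).
It fails at once if the fresh handle is dropped or thrown (faster than 0.6 m/s while out of the fingers) (linear speed of fresh_handle above 0.6 m/s and contact force between fresh_handle and the fingers below 0.02 N).
It fails at once if a bystander is moved by more than 30 mm or the glue bottle is tipped over (distance of any of glue_bottle, scale_1, scale_2, pencil from where it was at the start of the episode above 0.03 m or angle between glue_bottle's own z axis and vertical above 0.4 rad).
It also fails if it takes over 72 s, if anything falls off the work surface, if the arm or the gripper's body presses on something with over 40 N, if the wrist force passes 120 N, or if a joint passes its speed limit or range.

## Working session

There is one attempt and no reset: what is moved stays moved. The work goes in short steps, each a Python script; the robot and the scene stay as the last script left them, time stands still between calls to the robot, and variables do not carry over. Pictures are saved under pics/ and viewed, at most 12 in all, crops included, and the job is handed in when it is done.

```bash
mkdir -p pics; ls; cat > h.py <<'E'
import numpy as np, cv2
from rig import robot
def snap(n,f):
    im=robot.grab_frame(n); cv2.imwrite('pics/'+f,im[:,:,::-1]); return im
def K(c): return np.array([[c['fx'],0,c['cx']],[0,c['fy'],c['cy']],[0,0,1.]])
def pix2w(c,uv,z):
    n=cv2.undistortPoints(np.array([[uv]],float),K(c),np.array(c['dist']))[0,0]
    R=cv2.Rodrigues(np.array(c['rvec'],float))[0]; t=np.array(c['tvec'],float).ravel()
    d=R.T@np.array([n[0],n[1],1]); o=-R.T@t
    return o+d*(z-o[2])/d[2]
def w2pix(c,p):
    return cv2.projectPoints(np.array([p],float),np.array(c['rvec'],float),np.array(c['tvec'],float),K(c),np.array(c['dist']))[0].ravel()
def down(a):  # tool x axis at angle a in the plane, z down
    x=np.array([np.cos(a),np.sin(a),0]); z=np.array([0,0,-1.]); return np.column_stack([x,np.cross(z,x),z])
E
python3 - <<'E'
from h import *
for n in('top','side'):
    snap(n,n+'0.png')
    c=robot.camera_info(n);R=cv2.Rodrigues(np.array(c['rvec'],float))[0];print(n,c,-R.T@np.ravel(c['tvec']))
print(robot.get_state())
E
```

```text
pics
top {'fx': 512.293973125383, 'fy': 512.293973125383, 'cx': 308.8382703597551, 'cy': 198.33566190887527, 'dist': array([-0.00210037,  0.        ,  0.        ,  0.        ,  0.        ]), 'rvec': array([ 2.12987528, -2.08870129,  0.21428109]), 'tvec': array([-0.03905891,  0.53388426,  1.47717635])} [ 0.21821881 -0.0400751   1.55543644]
side {'fx': 515.7326388473886, 'fy': 515.7326388473886, 'cx': 323.13143294761625, 'cy': 202.66088423541936, 'dist': array([0.04176612, 0.        , 0.        , 0.        , 0.        ]), 'rvec': array([ 0.68165335, -2.28421337,  1.47668794]), 'tvec': array([0.42198883, 0.17353524, 1.47573097])} [-0.37901008  1.28756313  0.76452828]
{'time': 0.1, 'qpos': array([-1.29650355,  0.41793258, -0.01027208,  1.61412997,  0.00470671,
        1.11069694, -0.05303624]), 'joint_vel': array([ 0.00019706, -0.00115842, -0.00181203, -0.00104528,  0.00166539,
       -0.00110055,  0.00116327]), 'effort': array([ 1.01060486e-03, -8.52589417e+01,  6.39989823e-01, -4.26692891e+01,
       -4.88281902e-02,  1.64529093e-02,  7.35113304e-05]), 'ee_pos': array([0.19403288, 0.59377112, 0.22386983]), 'tool_rot': array([[-9.50533872e-01,  3.10620819e-01, -2.52732140e-04],
       [ 3.10620904e-01,  9.50533224e-01, -1.11559209e-03],
       [-1.06295833e-04, -1.13891195e-03, -9.99999346e-01]]), 'force': array([ 0.54377103, -0.36185664, -0.3091979 ]), 'moment': array([-0.01163403, -0.0063621 ,  0.03890886]), 'grasp_force': 0.0, 'opening': 0.09387907261502175}
```

View pics/top0.png

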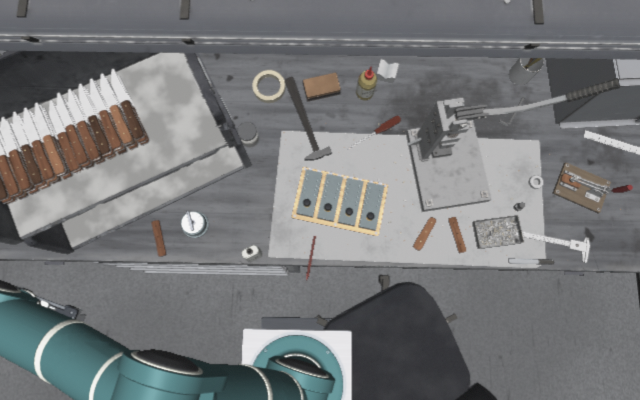

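View pics/side0.png

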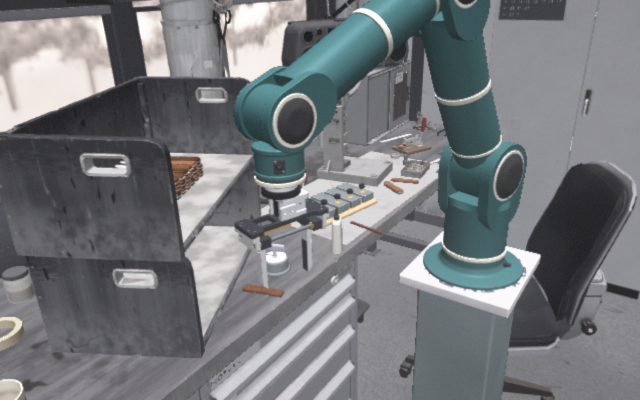

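The top view shows the knobs at about (307,203), (328,207), (349,211) and (371,215). The timer is at (194,223) and the bottle at (251,252). The brown pieces are at (425,233), (457,234) and (158,238). I'll enlarge the crops.

```bash
python3 - <<'E'
from h import *
im=cv2.imread('pics/top0.png')
a=cv2.resize(im[160:260,280:400],None,fx=5,fy=5,interpolation=cv2.INTER_CUBIC)
b=cv2.resize(im[205:255,405:475],None,fx=8,fy=8,interpolation=cv2.INTER_CUBIC)
cv2.imwrite('pics/c1.png',a)
# handle (top) + timer crop
t=cv2.resize(im[205:245,172:216],None,fx=4,fy=4,interpolation=cv2.INTER_CUBIC)
o=np.zeros((400+160,560,3),np.uint8);o[:400]=b;o[400:,:176]=t
s=cv2.imread('pics/side0.png')[165:205,370:440]; s=cv2.resize(s,None,fx=4,fy=4,interpolation=cv2.INTER_CUBIC);o[400:,180:460]=s
cv2.imwrite('pics/c2.png',o)
c=robot.camera_info('top')
for uv in [(307,203),(328,207),(349,211),(371,215)]:print(pix2w(c,uv,.0735))
for uv in [(425,233),(457,234)]:print(pix2w(c,uv,.018))
print(pix2w(c,(194,223),.05),pix2w(c,(251,252),.14))
E
```

```text
[ 0.51661203 -0.0236232   0.0735    ]
[ 0.50578254 -0.08571796  0.0735    ]
[ 0.49499132 -0.14759269  0.0735    ]
[ 0.4842944  -0.21218353  0.0735    ]
[ 0.44216767 -0.38144913  0.018     ]
[ 0.44098811 -0.47794769  0.018     ]
[0.45419402 0.31159536 0.05      ] [0.362131   0.12754538 0.14      ]
```

View pics/c1.png

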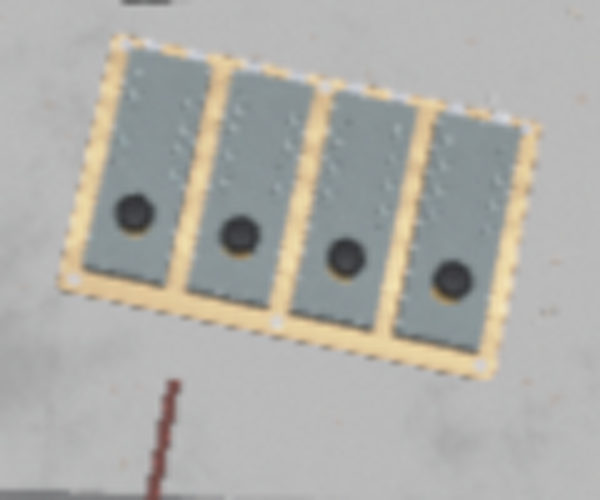

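View pics/c2.png

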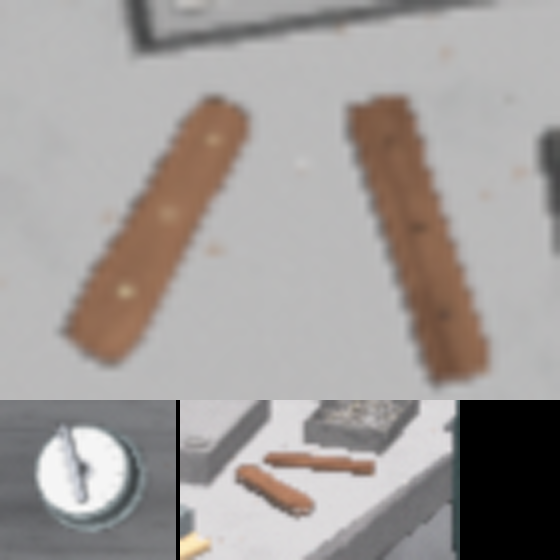

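In the crops, the brass-pinned left piece is the thicker one: its ends are near (228,108) and (90,350), and it is the fresh handle. The piece with holes is a scale. The knobs are at (135,214), (240,236), (346,259) and (453,280). Next I'll compute the poses and press the knobs.

```bash
cat >> h.py <<'E'
_c=robot.camera_info('top')
_k=np.array([pix2w(_c,((u+.5)/5-.5+280,(v+.5)/5-.5+160),.0735)[:2] for u,v in[(135,214),(240,236),(346,259),(453,280)]])
_i=np.arange(4)-1.5
_d=(_i@_k)/(_i@_i)
TA=np.arctan2(_d[1],_d[0])+np.pi/2   # pocket x axis angle
PX=np.array([np.cos(TA),np.sin(TA)]); PY=np.array([-PX[1],PX[0]])
KN=[_k.mean(0)-PY*.064*i for i in _i]  # knob xy
E
cat > p.py <<'E'
from h import *
print('pitch',np.linalg.norm(_d) if 0 else np.diff(np.array(KN),axis=0)[0],TA,KN)
im=cv2.imread('pics/top0.png')
roi=im[205:255,405:447].astype(int); m=((roi[:,:,2]-roi[:,:,0])>35).astype(np.uint8)
r=cv2.minAreaRect(cv2.findNonZero(m)); b=cv2.boxPoints(r)+[405,205]
w=np.array([pix2w(robot.camera_info('top'),p,.014)[:2] for p in b]); print('handle',w.mean(0),[np.linalg.norm(w[i]-w[i-1]) for i in range(4)],[np.arctan2(*(w[i]-w[i-1])[::-1]) for i in (1,2)])
for a in(TA,TA+np.pi):
    print(robot.ik([*KN[0],.12],down(a)))
E
sed -i '/^_k=/a pass' h.py
python3 - <<'E'
import h,numpy as np
print(np.linalg.norm(np.diff(h._k,axis=0),axis=1), h._k-np.array(h.KN))
exec(open('p.py').read())
E
```

```text
[0.06328222 0.06372979 0.06383091] [[-1.82591728e-05 -7.27669297e-04]
 [ 5.51148483e-05 -1.07938420e-05]
 [-4.11542390e-04  3.56531067e-04]
 [ 3.74686714e-04  3.81932072e-04]]
pitch [-0.01210896 -0.06284404] -0.1903499760195897 [array([ 0.51841373, -0.02167786]), array([ 0.50630477, -0.08452189]), array([ 0.4941958 , -0.14736593]), array([ 0.48208684, -0.21020997])]
handle [ 0.44202717 -0.38158186] [np.float64(0.02483255954662664), np.float64(0.10834209401345073), np.float64(0.02512993625567992), np.float64(0.10815266727309354)] [np.float64(-0.5494750417034875), np.float64(-2.111937802946087)]
[-0.80303907  0.573116    1.0199681   1.99302194 -0.61787743  0.92328911
 -1.21965559]
[-0.46233791  0.40570009  0.54285516  1.98400321 -0.28120218  0.82516308
  1.61779899]
```

```bash
python3 - <<'E'
from h import *
t0=robot.get_state()['time']
robot.gripper_to(0.0)
R=down(TA+np.pi)
for i,k in enumerate(KN):
    robot.move_ptp([*k,.112],R)
    if i==0: robot.pause(.2)
    robot.move_linear([*k,.098],.1)
    hit=robot.move_linear([*k,.074],.025,threshold=6.5)
    s=robot.get_state(); z=s['ee_pos'][2]
    print(i+1,hit,z,s['force'],s['ee_pos'][:2]-k,s['time'],s['opening'],flush=True)
    robot.move_linear([*k,.112],.15)
    if z<.084: break
print(robot.get_state()['qpos'])
E
```

```text
1 True 0.09007650214592912 [-3.41062237  0.58832842 13.09464649] [3.21740622e-04 3.64825753e-05] 5.0083 0.00028422994685360853
2 True 0.09008540907681312 [-3.02738759  2.02769292 13.38615105] [3.73397646e-04 9.88245461e-05] 6.4667 0.00047646437765407415
3 True 0.09009623572265474 [-2.85008755  2.22139046 13.74937103] [4.09488883e-04 6.87710509e-05] 7.925 0.0005012047088894308
4 True 0.08033895746230213 [-2.8467024   1.98736228 15.36507205] [3.4085894e-04 1.4061196e-05] 9.5833 0.0006409572685025916
[-0.10852461  0.4367582   0.56936369  1.97326043 -0.31830867  0.81865122
  2.0191546 ]
```

Pocket 4 is the empty one. Next I'll open lid 4 by its knob along the hinge arc.

```bash
cat >> h.py <<'E'
def arc(k,th,off=.005):
    r=-.105*np.cos(th)+.048*np.sin(th); h=.105*np.sin(th)+.048*np.cos(th)
    return np.array([*(k+PX*(.105+r)),.018+h+off])
E
python3 - <<'E'
from h import *
k=KN[3]; R=down(TA+np.pi)
for th in(.5,1,1.65): print(robot.ik(arc(k,th),R))
robot.gripper_to(.042)
robot.move_linear(arc(k,0),.1)
robot.gripper_to(0)
s=robot.get_state();print(s['opening'],s['grasp_force'],s['force'])
try:
    for th in np.linspace(0,1.65,9)[1:]:
        robot.move_linear(arc(k,th),.12); s=robot.get_state(); print(round(th,2),s['force'].round(1),s['opening'].round(4),s['time'])
except Exception as e: print(repr(e))
snap('side','s1.png')
E
```

```text
[-0.09540197  0.48886686  0.55920211  1.88465249 -0.33449682  0.86161727
  2.01241178]
[-0.08285557  0.54496454  0.55740577  1.73785295 -0.34208818  0.95698236
  1.98962315]
[-0.04340044  0.67953028  0.53586297  1.54940159 -0.38613499  1.01975433
  1.97948921]
0.02193959553025643 30.00022297968144 [0.65393311 6.01442412 0.92315182]
AttributeError("'float' object has no attribute 'round'")
```

```bash
python3 - <<'E'
from h import *
k=KN[3]
for th in np.linspace(0,1.65,9)[2:]:
    robot.move_linear(arc(k,th),.12); s=robot.get_state(); print(round(th,2),np.round(s['force'],1),round(s['opening'],4),s['time'],flush=True)
im=cv2.resize(snap('side','s1.png')[130:230,260:420],None,fx=4.5,fy=4.5); cv2.imwrite('pics/s1c.png',im[:,:,::-1])
E
```

```text
0.41 [-0.8  6.1  2.6] 0.0216 12.5167
0.62 [-0.4  5.8  1.4] 0.0216 12.8667
0.82 [-0.1  6.2  1.3] 0.0216 13.2167
1.03 [2.8 6.1 1.7] 0.022 13.5667
1.24 [2.1 6.4 2.8] 0.0221 13.9167
1.44 [2.7 5.9 1.6] 0.0217 14.2667
1.65 [3.4 6.2 1.8] 0.0214 14.6167
```

View pics/s1c.png

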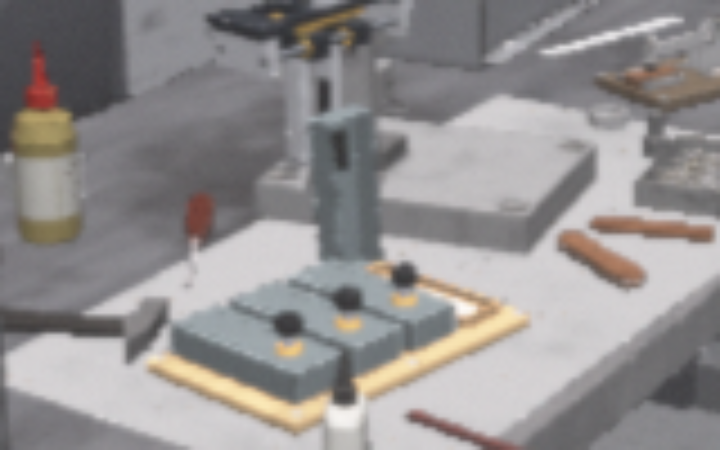

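Lid 4 stands open and upright, with the empty recess and paper visible at about (450,290) in the crop. I'll release it and take wrist views of the pocket and the handle.

```bash
python3 - <<'E'
from h import *
R=down(TA+np.pi)
robot.gripper_to(.045)
p=arc(KN[3],1.65); robot.move_linear([p[0],p[1],.25],.25)
pc=KN[3]+PX*.038
robot.move_ptp([*(pc-PX*.03),.27],R)
c1=robot.camera_info('wrist'); a=snap('wrist','w1.png')
robot.move_ptp([.442-.0,-.3816,.2],down(-.549+np.pi))
c2=robot.camera_info('wrist'); b=snap('wrist','w2.png')
import pickle; pickle.dump((c1,c2),open('c.pkl','wb'))
print(robot.get_state()['time'],w2pix(c1,[*pc,.017]),w2pix(c2,[.442,-.3816,.018]))
cv2.imwrite('pics/w12.png',np.vstack([a,b])[:,:,::-1][:, :] if 0 else cv2.resize(np.vstack([a,b])[:,:,::-1],(480,600)))
E
```

```text
17.4417 [317.96277158 198.64207059] [318.05839499 187.7616117 ]
```

View pics/w12.png

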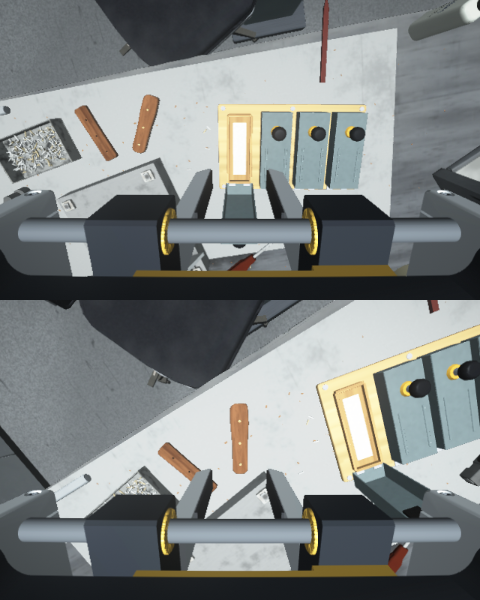

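Both wrist views are clear. The pocket 4 recess is at about (318,198) in w1 and the handle at about (318,185) in w2. I'll measure both.

```bash
python3 - <<'E'
from h import *
import pickle; c1,c2=pickle.load(open('c.pkl','rb'))
b=cv2.imread('pics/w2.png').astype(int); y0,x0=120,285; r=b[y0:245,x0:352]
m=((r[:,:,2]-r[:,:,0])>45).astype(np.uint8)
n,l,st,ce=cv2.connectedComponentsWithStats(m); j=1+np.argmax(st[1:,4]); q=cv2.minAreaRect(cv2.findNonZero((l==j).astype(np.uint8)))
bp=cv2.boxPoints(q)+[x0,y0]
for z in(.009,.018):
    w=np.array([pix2w(c2,p,z)[:2] for p in bp]);print('handle',w.mean(0),[(round(np.linalg.norm(w[i]-w[i-1]),4),round(np.arctan2(*(w[i]-w[i-1])[::-1]),3)) for i in (1,2)])
a=cv2.imread('pics/w1.png')[140:260,285:345]
a=cv2.resize(a,None,fx=5,fy=5,interpolation=cv2.INTER_CUBIC)
bb=cv2.resize(cv2.imread('pics/w2.png')[120:240,290:345],None,fx=5,fy=5,interpolation=cv2.INTER_CUBIC)
cv2.imwrite('pics/rc.png',np.hstack([a,bb]))
pc=KN[3]+PX*.038
for dx in(-.061,.061):
  for dy in(-.019,.019):
    u=w2pix(c1,[*(pc+PX*dx+PY*dy),.0245]); print(dx,dy,(u-[285,140]+.5)*5-.5)
E
```

```text
handle [ 0.44220523 -0.38114622] [(np.float64(0.0262), np.float64(1.022)), (np.float64(0.1117), np.float64(-0.54))]
handle [ 0.44071398 -0.38021713] [(np.float64(0.0255), np.float64(1.022)), (np.float64(0.1088), np.float64(-0.54))]
-0.061 -0.019 [95.33854565 79.2135369 ]
-0.061 0.019 [237.87076123  79.21380505]
0.061 -0.019 [100.41274078 508.888062  ]
0.061 0.019 [233.3579498  508.87754643]
```

View pics/rc.png

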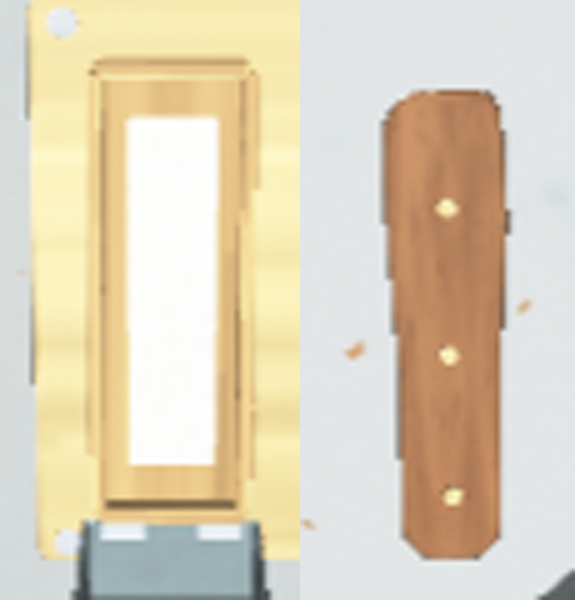

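The recess sits about 1 mm towards +y of my estimate. The handle is at (0.4417, -0.3808) with yaw -0.54. Now I'll pick it up.

```bash
python3 - <<'E'
from h import *
H=np.array([.4417,-.3808]); Rh=down(-.54+np.pi); R=down(TA+np.pi)
pc=KN[3]+PX*.038+PY*.001
robot.move_ptp([*H,.06],Rh); robot.move_linear([*H,.0275],.08)
robot.gripper_to(0)
s=robot.get_state();print(s['opening'],s['grasp_force'],s['time'])
robot.move_linear([*H,.11],.15)
print(robot.get_state()['opening'])
robot.move_ptp([*(pc-PY*.09),.11],R)
robot.move_linear([*pc,.11],.12)
c=robot.camera_info('wrist');snap('wrist','w3.png')
s=robot.get_state();print(s['opening'],s['time'],s['ee_pos'],pc)
E
```

```text
0.027463502336320028 29.984586434438825 19.0667
0.027895437563361585
0.027630602607109162 21.1917 [ 0.51926025 -0.21744088  0.11004478] [ 0.51958969 -0.21641773]
```

View pics/w3.png

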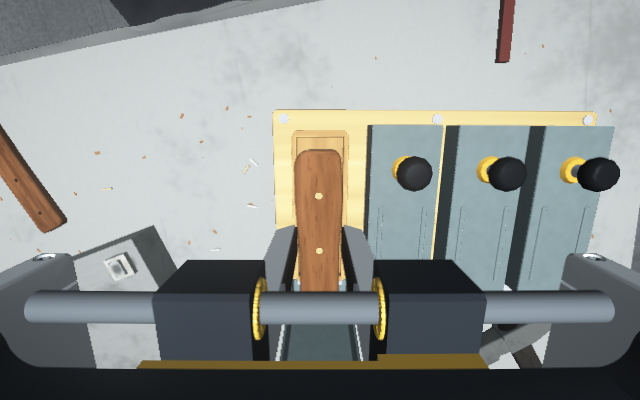

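The handle is held straight, from (318,150) to (318,290), and lines up with the recess. I'll lower it.

```bash
python3 - <<'E'
from h import *
pc=KN[3]+PX*.038+PY*.001
robot.move_linear([*pc,.054],.1)
hit=robot.move_linear([*pc,.0435],.02,threshold=4)
s=robot.get_state();print(hit,s['ee_pos'],s['force'])
robot.gripper_to(.037)
robot.move_linear([*pc,.07],.1)
robot.move_linear([*(pc-PX*.0),.25],.25)
c=robot.camera_info('wrist');snap('wrist','w4.png')
import pickle;pickle.dump(c,open('c4.pkl','wb'));print(robot.get_state()['time'])
E
python3 -c "
import cv2;a=cv2.imread('pics/w4.png')[100:300,240:440];cv2.imwrite('pics/w4c.png',cv2.resize(a,None,fx=3,fy=3))"
```

```text
True [ 0.51968976 -0.2163105   0.04464397] [-1.48152379  0.79933403  7.60770234]
24.1
```

View pics/w4c.png

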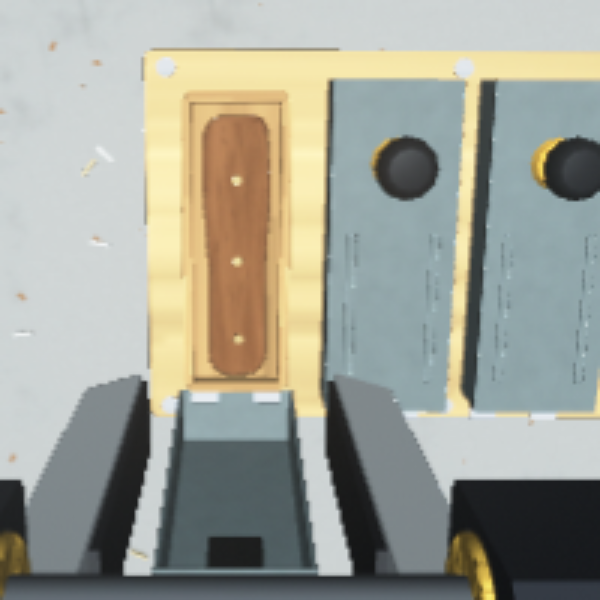

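The handle lies flat and centred in the recess, spanning (237,113) to (237,376) in the crop. Now I'll shut the lid along the reverse arc.

```bash
python3 - <<'E'
from h import *
k=KN[3]+PY*.001
p=arc(k,1.65); robot.gripper_to(.042)
robot.move_linear([p[0],p[1],.23],.2); robot.move_linear(p,.12)
robot.gripper_to(0); print(robot.get_state()['opening'])
for th in np.linspace(1.65,0,9)[1:]:
    robot.move_linear(arc(k,th),.12); s=robot.get_state(); print(round(th,2),np.round(s['force'],1),round(s['opening'],4),flush=True)
robot.gripper_to(.042)
robot.move_linear([*k,.115],.15); robot.gripper_to(0); robot.move_linear([*k,.098],.1)
hit=robot.move_linear([*k,.080],.025,threshold=6.5)
s=robot.get_state(); print(hit,s['ee_pos'][2],s['force'],s['time'])
robot.move_linear([*k,.14],.2)
E
```

```text
0.021607769327286974
1.44 [ 0.1 -4.9  3.5] 0.0215
1.24 [-2.4 -6.3  5.4] 0.0217
1.03 [-2.  -4.   6.6] 0.0217
0.82 [-4.4 -5.   5. ] 0.0215
0.62 [-4.7 -4.7  5.7] 0.0219
0.41 [-6.1 -4.1  3.8] 0.022
0.21 [-6.8 -4.3  2.7] 0.0219
0.0 [-5.3 -3.3  1.7] 0.0216
True 0.09012786573856754 [-1.03203232  1.92300148  9.62776091] 32.0
```

Lid 4 is shut; the press stopped at the same height as over the full pockets. Now the timer.

```bash
python3 - <<'E'
from h import *
k=KN[3]
robot.move_linear([*k,.25],.25)
T=np.array([.452,.312])
robot.move_ptp([T[0]+.03,T[1],.26],down(np.pi))
c=robot.camera_info('wrist'); a=snap('wrist','w5.png')
import pickle;pickle.dump(c,open('c5.pkl','wb'))
u=w2pix(c,[*T,.06]).astype(int);print(u,robot.get_state()['time'],robot.get_state()['qpos'])
x0,y0=max(u[0]-75,0),max(u[1]-60,0); print(x0,y0)
cv2.imwrite('pics/w5c.png',np.hstack([cv2.resize(a[y0:y0+120,x0:x0+100],None,fx=5,fy=5,interpolation=cv2.INTER_CUBIC)])[:,:,::-1])
cv2.imwrite('pics/w5c.png',cv2.resize(a[y0:y0+120,x0:x0+150],None,fx=5,fy=5,interpolation=cv2.INTER_CUBIC)[:,:,::-1])
for an in(-.2,-.2+np.pi): 
  for t in (0,1.4,2.8):print(an,t,robot.ik([*T,.073],down(an-t)))
E
```

```text
[319 159] 34.9333 [-1.07412474  0.32805192  0.56266381  1.71846456 -0.1892788   1.14942189
  1.11121956]
244 99
-0.2 0 [-1.44034781  0.7821942   1.08028333  1.94597185 -0.85714244  0.96565689
 -1.70440601]
-0.2 1.4 [-0.83116024  0.48712933  0.21342374  1.92772655 -0.14731354  0.74158981
  2.57943996]
-0.2 2.8 [-1.01337222  0.51729082  0.4459101   1.93384253 -0.31521153  0.75867264
  1.32517399]
2.941592653589793 0 [-1.05139474  0.52713106  0.49565513  1.93506604 -0.35275181  0.76499492
  1.01611812]
2.941592653589793 1.4 [-1.23201756  0.59847185  0.74270802  1.94053934 -0.55075189  0.81546459
 -0.21381132]
2.941592653589793 2.8 [-1.40805403  0.73991512  1.02016398  1.945202   -0.79971573  0.92925965
 -1.4080638 ]
```

View pics/w5c.png

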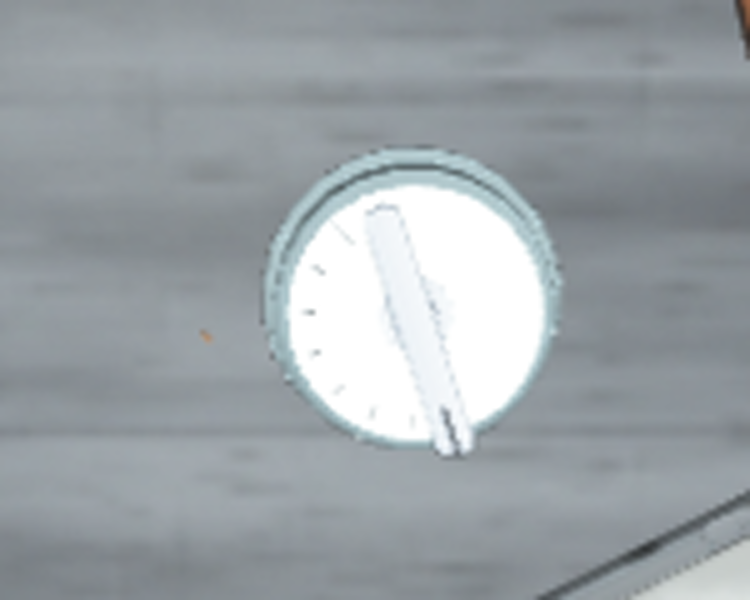

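The wing runs from (382,209) to (455,450) in the crop and the dial centre is at about (418,317). Next I'll grip the wing and turn it clockwise, watching the moment.

```bash
python3 - <<'E'
from h import *
import pickle;c=pickle.load(open('c5.pkl','rb'))
f=lambda u,v,z:pix2w(c,((u+.5)/5-.5+244,(v+.5)/5-.5+99),z)[:2]
e1,e2=f(382,209,.081),f(455,450,.081); d=f(418,317,.04)
m=(e1+e2)/2; an=np.arctan2(*(e1-e2)[::-1]); L=np.linalg.norm(e1-e2)
print(e1,e2,L,m,d,an)
if an>np.pi/2: an-=np.pi
if an<-np.pi/2: an+=np.pi
C=(m+d)/2; assert np.linalg.norm(m-d)<.006
print(C,an)
R=down(an+np.pi)
robot.move_ptp([*C,.14],R); 
robot.gripper_to(.04)
q=robot.get_state()['qpos'].copy()
q2=q.copy();q2[6]-=.1;robot.goto_joints(q2);r=robot.get_state()['tool_rot'];sg=np.arctan2(r[1,0],r[0,0])-(an+np.pi);print('dyaw',(sg+np.pi)%(2*np.pi)-np.pi)
robot.goto_joints(q)
robot.move_linear([*C,.075],.1)
robot.gripper_to(0)
s=robot.get_state();print(s['opening'],s['force'],s['moment'],s['time'],s['qpos'])
E
```

```text
[0.42924013 0.31284704] [0.48348348 0.32947816] 0.05673565802565339 [0.45636181 0.3211626 ] [0.4577633  0.32200551] -2.8440899871848773
[0.45706255 0.32158406] 0.29750266640491585
dyaw -0.09761774425517267
0.0099723118158923 [ 0.65580907 -6.19607379  3.92898086] [-1.30918765 -0.19408058  0.02680584] 38.1583 [-0.99795716  0.52363907  0.420526    1.90836467 -0.29639346  0.77069543
  1.45501286]
```

```bash
python3 - <<'E'
from h import *
q=robot.get_state()['qpos'].copy(); q0=q[6]
for i in range(29):
    q[6]-=.25 if q0-q[6]<2.0 else .1
    robot.goto_joints(q); s=robot.get_state()
    print(round(q0-q[6],2),round(q0-s['qpos'][6],3),np.round(s['moment'],2),np.round(s['force'],0),round(s['opening'],4),round(s['effort'][6],3),round(s['time'],1),flush=True)
    if q0-q[6]>2.05 and abs(s['effort'][6])>.3 or q0-q[6]>2.8: break
E
```

```text
0.25 0.246 [-0.7  -0.03 -0.06] [ 1. -3.  3.] 0.0097 -1.348 38.5
0.5 0.493 [-1.06  0.04 -0.05] [ 0. -5.  3.] 0.0097 -1.255 38.9
0.75 0.745 [-1.29  0.19 -0.05] [-0. -5.  4.] 0.0098 -0.781 39.2
1.0 0.995 [-1.5   0.3   0.01] [-1. -6.  4.] 0.0097 -0.784 39.6
1.25 1.245 [-1.68  0.53 -0.07] [-2. -7.  6.] 0.0096 -0.787 40.0
1.5 1.495 [-1.73  0.63 -0.06] [-2. -7.  6.] 0.0096 -0.789 40.3
1.75 1.745 [-1.73  0.87 -0.03] [-3. -7.  6.] 0.0093 -0.791 40.7
2.0 1.995 [-1.7   1.06 -0.06] [-4. -7.  8.] 0.0096 -0.794 41.0
2.1 2.095 [-1.86  1.04 -0.  ] [-5. -7.  8.] 0.0096 -0.899 41.3
```

```bash
python3 - <<'E'
from h import *
q=robot.get_state()['qpos'].copy(); q7=1.455-2.1; q0=1.455
while q0-q7<2.84:
    q7-=.07; q[6]=q7
    robot.goto_joints(q); s=robot.get_state()
    print(round(q0-q7,2),round(q0-s['qpos'][6],3),np.round(s['moment'],2),round(s['opening'],4),round(s['grasp_force'],1),round(s['effort'][6],3),round(s['time'],1),flush=True)
    if abs(s['moment'][2])>.2: break
E
```

```text
2.17 2.165 [-1.13  0.46 -0.02] 0.0099 30.0 -0.84 41.5
2.24 2.236 [-1.09  0.55  0.06] 0.0098 30.0 -0.635 41.8
2.31 2.306 [-1.12  0.57 -0.01] 0.0097 30.0 -0.637 42.0
2.38 2.376 [-1.14  0.63  0.04] 0.0099 30.0 -0.638 42.3
2.45 2.446 [-1.12  0.65 -0.04] 0.0098 30.0 -0.638 42.5
2.52 2.516 [-1.03  0.71 -0.01] 0.0098 30.0 -0.639 42.8
2.59 2.586 [-0.99  0.76  0.02] 0.0096 30.0 -0.64 43.0
2.66 2.656 [-1.06  0.78 -0.02] 0.0095 30.0 -0.64 43.3
2.73 2.726 [-0.98  0.86 -0.01] 0.0098 30.0 -0.642 43.5
2.8 2.796 [-1.09  0.72  0.38] 0.0101 31.0 -1.046 43.8
```

The moment jumped at 2.8 rad, so the key is at its stop. I'll release it and check the picture.

```bash
python3 - <<'E'
from h import *
robot.gripper_to(.035)
p=robot.get_state()['ee_pos']; robot.move_linear([p[0],p[1],.26],.2)
c=robot.camera_info('wrist'); a=snap('wrist','w6.png')
b=robot.grab_frame('top')[160:260,180:400]
R=cv2.Rodrigues(np.array(c['rvec'],float))[0]
C=[.457,.3216]
for s in(1,-1): print(w2pix(c,[C[0]+s*.03*np.cos(.673),C[1]+s*.03*np.sin(.673),.081]))
o=np.zeros((600,640,3),np.uint8);o[:400]=a;o[400:,:440]=cv2.resize(b,(440,200));cv2.imwrite('pics/fin.png',o[:,:,::-1])
print(robot.get_state()['time'])
E
```

```text
[317.31971075 160.97724633]
[319.19035639 212.58275437]
45.5417
```

View pics/fin.png

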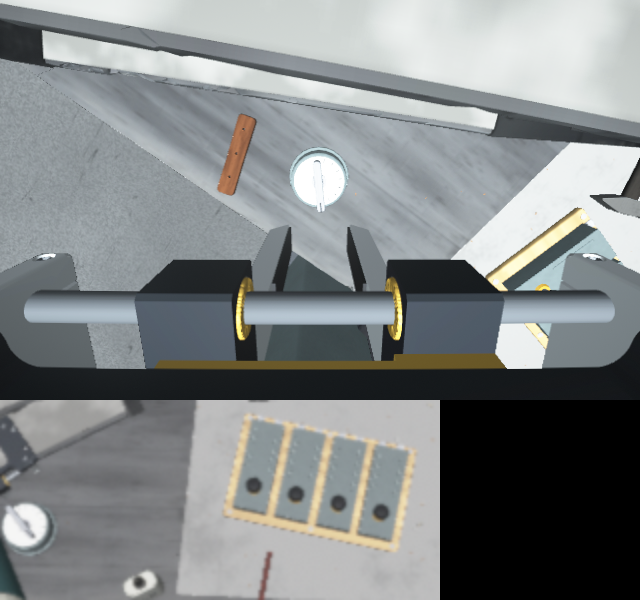

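The wing lies where the turn should have left it, from (317,161) to (320,211). All four lids are shut and the bottle, pencil and scale are undisturbed, so I'm handing it in.

```bash
python3 -c "
from rig import robot
print(robot.sign_off())"
```

```text
the job is handed in; nothing more can be done
None
```

The fresh handle is in pocket 4, the empty one, with its lid shut and the timer wound to its stop; I handed the job in at about 46 s of the 72 s, and the hand-in returned no verdict.

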